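# Open up the silversmith's double-door tool cabinet and draw out its file tray

## Robot

A 6-joint arm with a two-finger parallel gripper is mounted at the origin on the work surface. World frame = base frame: x ahead of the robot, y to its left, z up, the work surface at z = 0. Lengths are in mm, angles in rad, forces in N, time in s.
With the tool pointing down it reaches from about 400 to 925 mm from the base axis. Payload 12.5 kg.
Tool frame: the origin (TCP) lies midway between the tips of the shut fingers; the grasp point (between the pads) lies 19 mm behind it; z points along the fingers, y is the line along which they close (so a half turn about z gives the same grasp; the last joint's range is limited). The gripper opens to 95 mm and grips with 3 to 60 N. Pads are 20 mm wide; open, the fingers measure 119 mm over their backs; the gripper's body (75 mm by 180 mm) begins 59 mm behind the grasp point.
Start: joints at [1.203, 0.491, 1.559, -0, 1.092, -0.106], TCP at [161.744, 603.726, 214.661] pointing down, gripper open.
Joint ranges: [-3.1, 3.1], [-0.84, 2.19], [0.05, 2.79], [-1.13, 4.28], [0.06, 2.93], [-2.69, 2.69]. Speed limits (rad/s): [2.22, 2.22, 2.79, 3.14, 3.14, 3.14].

## Interface

Orientations are given as [roll, pitch, yaw] about the fixed x, y, z axes, in that order (R = Rz(yaw) Ry(pitch) Rx(roll)).
In Python, from cell import state, read_camera, camera_info, env gives the robot as it stands.
- The arm moves only by the tool move_arm, never from a script. Its argument "commands" is a list of rows, each a list of 3 entries, a list of its own where there are three numbers: the shift along the world's x, y, z in cm, then the turn, a rotation vector about the world's x, y, z in degrees, then the opening, from 0 (shut) to 1 (fully open). A call has 1 to 10 rows; each row shifts and turns the commanded pose from where the row before left it; what a row does not reach is not made up. A row lasts 1/10 s, in which the tool goes at most 50 mm and 8.59 degrees, less where a joint would pass 70% of its speed; a pose out of reach is approached as far as the arm can. A call with a gripper value outside its range is refused whole. The fingers move at their own pace and stop on an object; the grip force is fixed at half the most. Time passes only in rows, so rows that do not move let the fingers close. It gives the time, the measured TCP pose, the force, the opening and the grip force at its end, in the units of the state.
- state(): the state, without advancing time (a new reading comes with each control period).
- read_camera(name): name is "side" or "top"; returns the picture (384x512x3 uint8, blue, green, red); there is no depth.
- camera_info(name): a dict with "K" (3x3 intrinsics, pixels), "cam_to_world" (4x4, takes a point from camera to world coordinates). Camera axes: x right, y down, z forward; pixel columns grow to the right and rows downward; lengths in mm; the calibration is good to about 2 mm. A picture is of the moment at which its call begins. camera_info takes no time and is no camera call.
- env.job_done(): hands the job in; it is judged then, once.
The state is a dict: "t": time; "joints": joint angles; "qvel": joint speeds; "tau": joint torques, N m; "eef_pos": TCP position; "tcp_rot": TCP orientation; "ft_force": force on the tool from outside, world axes, zero at the start; "moment": the same for the moment, N m; "opening": opening from 0.0 (shut) to 1.0 (fully open); "grip_force": force on a finger pad.
Only numpy, scipy, OpenCV 4.12 (cv2) and the standard library are available. Lean on these libraries where they do the work, as an engineer would, in place of code of your own. Each camera call takes 0.05 s, during which the arm holds its last target. There are 200 camera calls.

## Task

Open up the tool cabinet on the bench for work: press the lever latch down and swing its door wide open, then swing the other door, which is trapped under the first one's cover strip, wide open too, both at least square to the cabinet's front. Then draw the file tray that lies behind them out as far as it will go, and leave everything like that. Do not upset or shift the jar and the tin standing on top of the cabinet.

Things in the scene. Friction and masses are not known exactly. Their poses are not given: they have to be found in the camera images.
- cabinet: Brown wooden bench-top cabinet, fixed, 360 mm wide, 260 high, 200 deep without doors. Origin: on the bench, middle of the carcass's front edge; x into the cabinet, y to the left seen from the robot, z up. Two box doors, each 179 mm wide and 62 deep, 20 to 258 mm above the bench, meet in the middle; shut, their outer face is at x = -62 mm. A steel striker 22 mm wide sticks 30 mm out at y = -95, z = 236 to 248 mm.
- leaf_latched (a joint): Opening angle of the right-hand door (hinged at -y, carries the lever latch), rad: 0 shut, 1.57 square to the front, stop 1.92. Stays where it is left (0.1 N m of friction). A cover strip, 32 mm wide and 6 thick, on the face along its free edge laps 14 mm over the left-hand door. Held shut until the lever is pressed down.
- latched_hinge (a point): On the vertical hinge line of the right-hand (latched) door, at its top edge (258 mm up); in the cabinet's axes x = 0, y = -180 mm. Seen from above the door opens anticlockwise about it.
- lever (a joint): Angle of the latch's steel lever, rad: 0 level and latched, grows as its free end is pressed down, stop 0.87. The latch is free above about 0.7. Stiff (0.22 N m), stays where it is left; starts at 0 to 0.1.
- lever_pivot (a point): Pivot end of the lever, on the grip's axis. The lever is a round bar, 12 mm thick, 70 long, pointing from here towards its door's hinge, level when latched. Bar centre 42 mm in front of the door's face, 36 mm below the door's top edge; this point is 85 mm along the door from the hinge line. It turns about a 14 mm spindle that runs from here straight into the door.
- lever_tip (a point): Centre of the lever's free end, 70 mm from the pivot.
- latched_pull_top (a point): Top end of the right-hand door's upright steel bow handle: a round bar 10 mm thick running 105 mm straight down from here, bar centre 42 mm in front of the door's face, 145 mm along the door from its hinge line. This point is 18 mm below the door's top edge. Posts join the bar's two ends to the door.
- leaf_lapped (a joint): Opening angle of the left-hand door (hinged at +y, no latch of its own), rad: 0 shut, 1.57 square to the front, stop 1.92. Held shut only by the other door's cover strip; stays where it is left (0.1 N m).
- lapped_hinge (a point): On the vertical hinge line of the left-hand (lapped) door, at its top edge (258 mm up); in the cabinet's axes x = 0, y = 180 mm. Seen from above the door opens clockwise about it.
- lapped_pull_top (a point): Top end of the left-hand door's upright bow handle, the same as the right-hand door's (10 mm bar, 105 mm down from here, 42 mm in front of the door's face, 145 mm along the door from its hinge line, 18 mm below its top edge).
- tray (a joint): How far the file tray is drawn out, m: 0 home, stop 0.12. Slides straight out of the front (cabinet's -x), 1.5 N of friction. Shut in behind both doors; clears them once each is open by 1.4 rad.
- tray_pull_left (a point): Middle of the left one of the tray's two bow handles: a level round steel bar, 10 mm thick, 50 long, parallel to the front; bar centre 38 mm in front of the carcass when the tray is home, 40 mm below the cabinet's top, 50 mm left of the middle. Posts join its two ends to the tray (300 mm wide, 48 high). Either handle alone draws the tray.
- tray_pull_right (a point): Middle of the right one of the tray's two bow handles, the same, 50 mm right of the middle (the striker stands out 45 mm farther right).
- jar_center (a point): Centre of a glass jar with a steel lid, 60 mm across, 85 mm high, standing on the cabinet's top. Leave alone.
- tin_center (a point): Centre of a round aluminium tin, 70 mm across, 50 mm high, standing on the cabinet's top. Leave alone.

How it is judged (in metres and radians):
On the way, in this order (a step that is already met when the one before it is completed fails the run):
1. the latched right-hand door is wide open (1.4 rad or more), the lapped door still shut (value of joint leaf_latched above 1.4 rad and value of joint leaf_lapped below 0.3 rad), for 0.2 s.
2. the lapped left-hand door is wide open too (1.4 rad or more), the tray still in (value of joint each of leaf_latched, leaf_lapped above 1.4 rad and value of joint tray below 0.03 m), for 0.2 s.
At the end, for the whole second after the job is handed in: Both doors stand open by 1.4 rad (80 degrees) or more, the tray is out by 108 mm or more of its 120 mm, and all three are at rest (value of joint each of leaf_latched, leaf_lapped above 1.4 rad and value of joint tray above 0.108 m and velocity of joint leaf_latched between -0.05 and 0.05 rad/s and velocity of joint leaf_lapped between -0.05 and 0.05 rad/s and velocity of joint tray between -0.01 and 0.01 m/s); the robot touches nothing.
It fails at once if the jar or the tin is shifted by more than 30 mm (distance of any of jar_center, tin_center from where it was at the start of the episode above 0.03 m).
It fails at once if the jar or the tin is tipped (angle between any of jar_center, tin_center's own z axis and vertical above 0.5 rad).
It also fails if it takes over 69 s, if anything falls off the work surface, if the arm or the gripper's body presses on something with over 40 N, if the wrist force passes 120 N, or if a joint passes its speed limit or range.

## Working session

There is one attempt and no reset: what is moved stays moved. The work goes in short steps, Python scripts to look and compute and a tool call to move; the robot and the scene stay as the last step left them, time stands still between calls to the robot, and variables do not carry over. Pictures are saved under pics/ and viewed, at most 10 in all, crops included, and the job is handed in when it is done.

Besides the shell and the picture viewer there is one more tool, called after ">>>" as a command line: name --argument value ..., lists and objects as JSON in quotes. move_arm: Moves the arm, as the interface text tells. Its arguments: {"type":"object","properties":{"commands":{"type":"array"}},"required":["commands"]}

```bash
ls; mkdir -p pics; python3 - <<'E'
from cell import *
import cv2,numpy as np
for n in("side","top"):
    cv2.imwrite(f"pics/{n}0.png",read_camera(n)); c=camera_info(n); print(n,np.round(c["K"],1).tolist(),np.round(c["cam_to_world"],3).tolist())
s=state();print(s)
E
```

```text
pics
side [[376.2, 0.0, 253.6], [0.0, 376.2, 195.1], [0.0, 0.0, 1.0]] [[-0.982, -0.148, 0.119, 570.373], [-0.19, 0.752, -0.631, 459.654], [0.003, -0.642, -0.766, 714.671], [0.0, 0.0, 0.0, 1.0]]
top [[424.8, 0.0, 250.7], [0.0, 424.8, 187.4], [0.0, 0.0, 1.0]] [[-0.038, -0.978, 0.207, 452.762], [-0.999, 0.038, -0.007, 31.03], [-0.001, -0.207, -0.978, 1155.263], [0.0, 0.0, 0.0, 1.0]]
{'t': 0.1, 'joints': array([ 1.20339231e+00,  4.91503888e-01,  1.55938703e+00,  1.05778997e-05,
        1.09168710e+00, -1.05613225e-01]), 'qvel': array([ 0.00027341, -0.00140382, -0.00146672, -0.00178088,  0.00045627,
       -0.00085295]), 'tau': array([ 2.33250183e-03, -6.13625622e+01, -2.58607990e+01,  6.93391054e-02,
        4.70677461e-02, -2.86940076e-05]), 'eef_pos': array([161.66433859, 603.51214886, 214.11782673]), 'tcp_rot': array([-3.14061377e+00, -1.13203739e-04,  2.87979692e+00]), 'ft_force': array([ 0.83355919, -0.73514757, -0.18819494]), 'moment': array([-0.02007898,  0.02539341,  0.04526513]), 'grip_force': 0.0, 'opening': 1.0011067952875332}
```

View pics/side0.png

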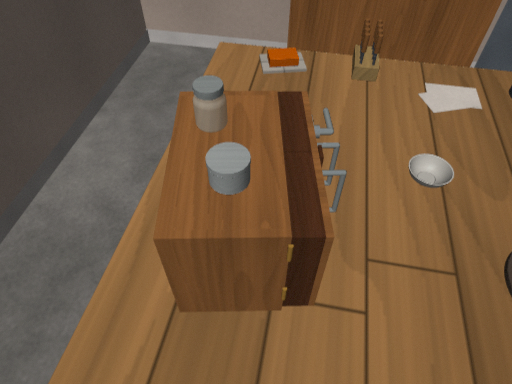

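View pics/top0.png

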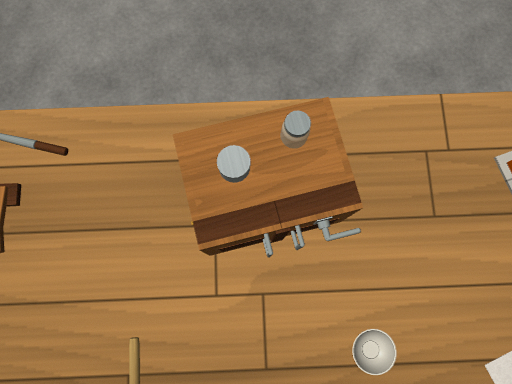

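The top view shows the cabinet turned slightly: carcass back corners near (174,135) and (329,98), handles at about (268,244), (297,237), and the lever from (325,237) to (358,231). The side view shows the jar at (210,105) and the tin at (229,168). I'll zoom in for the pose.

```bash
python3 - <<'E'
import cv2
a=cv2.imread("pics/top0.png")[85:265,165:370];cv2.imwrite("pics/tz.png",cv2.resize(a,None,fx=3.3,fy=3.3,interpolation=2))
E
```

```text
(no output)
```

View pics/tz.png

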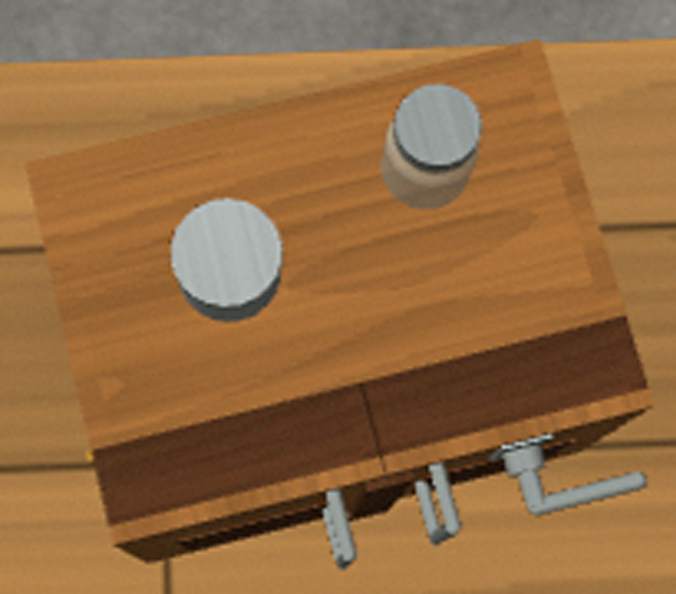

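```bash
cat > h.py <<'E'
from cell import *
import cv2,numpy as np
from scipy.optimize import least_squares
def proj(n,P):
    c=camera_info(n);M=np.linalg.inv(c["cam_to_world"]);p=np.atleast_2d(P)@M[:3,:3].T+M[:3,3];q=p@c["K"].T
    return q[:,:2]/q[:,2:]
def T(p,L):
    c,s=np.cos(p[2]),np.sin(p[2]);L=np.atleast_2d(np.array(L,float));return np.c_[p[0]+c*L[:,0]-s*L[:,1],p[1]+s*L[:,0]+c*L[:,1],L[:,2]]
E
python3 - <<'E'
from h import *
L=[(200,180,260),(200,-180,260),(0,180,260),(0,-180,260),(-62,180,258),(-62,-180,258),(-104,-165,222),(-104,-95,222)]
px=np.array([(28,162),(541,40),(93,449),(627,317),(113,545),(650,405),(640,481),(540,508)])/3.3+[165,85]
S=[(200,180,260),(0,180,260),(200,-180,260),(-62,180,258)]
sp=np.array([(163,237),(286,239),(181,91),(335,237)])
f=lambda p:np.r_[(proj("top",T(p,L))-px).ravel(),.3*(proj("side",T(p,S))-sp).ravel()]
r=least_squares(f,[600,0,.2],x_scale=[100,100,.1],loss='soft_l1')
print(r.x);print(np.round(f(r.x).reshape(-1,2),1))
E
```

```text
[ 6.10451061e+02 -2.61225567e+01  2.09573254e-01]
[[-0.5  0.1]
 [ 0.3 -0.2]
 [-0.5  0.3]
 [ 0.3 -0.4]
 [ 0.1 -0.1]
 [ 1.7  0.6]
 [-0.3  0.1]
 [-0.6 -0.2]
 [-3.1  0.2]
 [ 1.6 -1. ]
 [-0.4 -0.1]
 [-0.3 -0.3]]
```

>>> move_arm --commands '[[[2.5,-3.5,0.9],[0,0,-7.6],0],[[2.5,-3.5,0.9],[0,0,-7.6],0],[[2.5,-3.5,0.9],[0,0,-7.6],0],[[2.5,-3.5,0.9],[0,0,-7.6],0],[[2.5,-3.5,0.9],[0,0,-7.6],0],[[2.5,-3.5,0.9],[0,0,-7.6],0],[[2.5,-3.5,0.9],[0,0,-7.6],0],[[2.5,-3.5,0.9],[0,0,-7.6],0],[[2.5,-3.5,0.9],[0,0,-7.6],0],[[2.5,-3.5,0.9],[0,0,-7.6],0]]'

```text
t: 1.1
eef_pos: [412.3, 252.1, 305.0]
tcp_rot: [-3.141, 0.0, 1.548]
ft_force: [0.7, 0.6, 0.2]
opening: 0.215
grip_force: 0.0
```

>>> move_arm --commands '[[[1.27,-4.42,0],[0,0,-7.7],0],[[1.27,-4.42,0],[0,0,-7.7],0],[[1.27,-4.42,0],[0,0,-7.7],0],[[1.27,-4.42,0],[0,0,-7.7],0],[[1.27,-4.42,0],[0,0,-7.7],0],[[1.27,-4.42,0],[0,0,-7.7],0],[[1.27,-4.42,0],[0,0,-7.7],0],[[1.27,-4.42,0],[0,0,-7.7],0],[[1.27,-4.42,0],[0,0,-7.7],0],[[1.27,-4.42,0],[0,0,-7.7],0]]'

```text
t: 2.1
eef_pos: [538.8, -190.2, 304.4]
tcp_rot: [-3.141, 0.0, 0.204]
ft_force: [1.1, 0.5, 0.3]
opening: 0.002
grip_force: 0.0
```

>>> move_arm --commands '[[[0,0,-3.5],[0,0,0.3],0],[[0,0,-3.5],[0,0,0],0],[[0,0,-0.6],[0,0,0],0],[[0,0,-0.6],[0,0,0],0],[[0,0,-0.6],[0,0,0],0],[[0,0,-0.6],[0,0,0],0],[[0,0,-0.6],[0,0,0],0],[[0,0,-0.6],[0,0,0],0],[[0,0,-0.6],[0,0,0],0],[[0,0,0],[0,0,0],0]]'

```text
t: 3.1
eef_pos: [539.7, -188.2, 194.0]
tcp_rot: [3.14, -0.002, 0.215]
ft_force: [1.4, -0.7, 1.4]
opening: 0.006
grip_force: 0.8
```

>>> move_arm --commands '[[[0,0,-0.3],[0,0,0],0],[[0,0,-0.3],[0,0,0],0],[[0,0,-0.2],[0,0,0],0]]'

```text
t: 3.4
eef_pos: [538.9, -188.2, 184.9]
tcp_rot: [3.141, -0.001, 0.215]
ft_force: [-0.2, -0.6, 3.2]
opening: 0.005
grip_force: 1.7
```

```bash
python3 - <<'E'
from h import *
print(state()['ft_force'],state()['eef_pos'])
a=read_camera("top")[160:270,215:375];b=read_camera("side")[80:230,250:400]
a=cv2.resize(a,(580,400),interpolation=2);b=cv2.resize(b,None,fx=2.6,fy=2.6,interpolation=2)
c=np.zeros((600,800,3),np.uint8);c[:200,:290]=a[::2,::2];c[200:590,:390]=b;c[190:590,395:800]=cv2.resize(a,(405,400))
cv2.imwrite("pics/p3.png",b)
E
```

```text
[-0.17539178 -0.55419946  3.1968851 ] [ 538.94749752 -188.24530984  184.91992207]
```

View pics/p3.png

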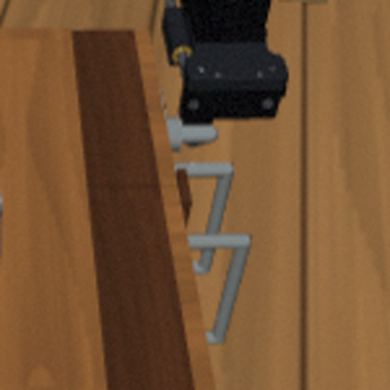

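The view shows the lever spindle at (190,130) and the bar hidden behind the gripper, with both handles clear. I'll press until the stop shows in the force.

>>> move_arm --commands '[[[0,0,-0.2],[0,0,0],0],[[0,0,-0.2],[0,0,0],0]]'

```text
t: 3.7
eef_pos: [538.7, -188.3, 180.6]
tcp_rot: [3.141, -0.0, 0.215]
ft_force: [0.6, 0.1, 3.6]
opening: 0.005
grip_force: 1.6
```

>>> move_arm --commands '[[[0,0,-0.2],[0,0,0],0],[[0,0,-0.2],[0,0,0],0]]'

```text
t: 3.9
eef_pos: [538.7, -188.3, 176.4]
tcp_rot: [3.142, 0.0, 0.215]
ft_force: [0.8, -1.9, 6.4]
opening: 0.003
grip_force: 2.6
```

>>> move_arm --commands '[[[0,0,4.2],[0,0,0],0],[[0,0,4.2],[0,0,-0.3],0.1],[[0,0,4.2],[0,0,0],0.2],[[-0.75,3.54,0],[0,0,0],0.4],[[-0.75,3.54,0],[0,0,0],0.4],[[-0.76,3.55,0],[0,0,0],0.4]]'

```text
t: 4.5
eef_pos: [515.3, -80.8, 302.1]
tcp_rot: [-3.141, 0.001, 0.209]
ft_force: [-0.0, -0.1, 0.6]
opening: 0.361
grip_force: 0.0
```

```bash
python3 - <<'E'
from h import *
P=np.array([610.5,-26.1,.2096])
print(state()['eef_pos'],state()['tcp_rot'])
a=read_camera("top");b=read_camera("side")
for n,im in(("top",a),("side",b)):
  for th in(0.7,0.87):
    q=proj(n,T(P,[(-104,-95-70*np.cos(th),222-70*np.sin(th)),(-104,-95,222)]));print(n,th,np.round(q).tolist())
cv2.imwrite("pics/p4.png",np.hstack([cv2.resize(a[160:280,250:375],(400,384),interpolation=2),cv2.resize(b[85:205,275:400],(400,384),interpolation=2)]))
E
```

```text
[515.25653454 -80.80128194 302.13275918] [-3.14091691e+00  1.13525701e-03  2.08672160e-01]
top 0.7 [[347.0, 235.0], [328.0, 239.0]]
top 0.87 [[343.0, 236.0], [328.0, 239.0]]
side 0.7 [[323.0, 130.0], [330.0, 131.0]]
side 0.87 [[323.0, 136.0], [330.0, 131.0]]
```

View pics/p4.png

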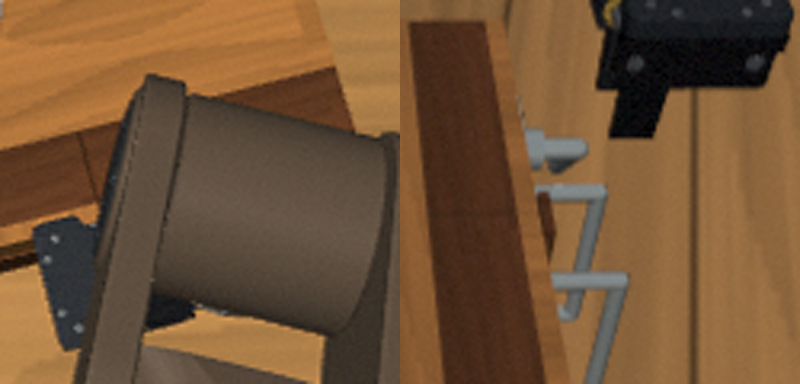

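The lever now points down: its end is at side pixel (326,137), which matches 0.87 rad. The latch should be free, so next is gripping the right handle.

>>> move_arm --commands '[[[0.1,-0.1,-3],[0,0,0],0.4],[[0,0,-3],[0,0,0],0.4],[[0,0,-2.5],[0,0,0],0.4],[[0,0,-2],[0,0,0],0.4],[[0,0,0],[0,0,0],0],[[0,0,0],[0,0,0],0],[[0,0,0],[0,0,0],0],[[0,0,0],[0,0,0],0]]'

```text
t: 5.4
eef_pos: [516.8, -82.6, 198.5]
tcp_rot: [-3.141, 0.0, 0.209]
ft_force: [-6.6, 5.8, 1.8]
opening: 0.119
grip_force: 3.8
```

```bash
cat > arc.py <<'E'
import sys
from h import *
# arc.py side(+1 right/-1 left) phi_from phi_to n : row shifts in cm for handle path, and targets
P=[610.5,-26.1,.2096];s=int(sys.argv[1]);a,b,n=float(sys.argv[2]),float(sys.argv[3]),int(sys.argv[4])
def pt(f):
    t=s*f;c,si=np.cos(t),np.sin(t);x,y=-104,145*s
    return T(P,[(c*x-si*y,-180*s+si*x+c*y,0)])[0,:2]
q=np.array([pt(f) for f in np.linspace(a,b,n+1)])
print(np.round(np.diff(q,axis=0)/10,2).tolist(),"end",q[-1].round(1),"start",q[0].round(1),"deg/row",round(np.degrees((b-a)/n)*s,2),"min r",np.hypot(*q.T).min().round())
E
python3 arc.py 1 0 .9 10;python3 arc.py 1 .9 1.8 10;python3 arc.py -1 0 .9 10;python3 arc.py -1 .9 1.8 10
```

```text
[[-1.03, -1.23], [-0.91, -1.32], [-0.79, -1.4], [-0.66, -1.46], [-0.53, -1.52], [-0.39, -1.56], [-0.25, -1.59], [-0.1, -1.6], [0.04, -1.6], [0.19, -1.59]] end [ 471.8 -230.8] start [516.1 -82. ] deg/row 5.16 min r 500.0
[[0.33, -1.57], [0.47, -1.54], [0.6, -1.49], [0.74, -1.43], [0.86, -1.36], [0.98, -1.27], [1.09, -1.18], [1.19, -1.08], [1.28, -0.96], [1.36, -0.85]] end [ 560.9 -357.9] start [ 471.8 -230.8] deg/row 5.16 min r 525.0
[[-1.44, 0.71], [-1.37, 0.84], [-1.29, 0.96], [-1.2, 1.07], [-1.1, 1.17], [-0.99, 1.27], [-0.87, 1.35], [-0.75, 1.42], [-0.62, 1.48], [-0.48, 1.53]] end [400.5 104.4] start [501.5 -13.5] deg/row -5.16 min r 414.0
[[-0.34, 1.57], [-0.2, 1.59], [-0.05, 1.6], [0.09, 1.6], [0.23, 1.59], [0.38, 1.56], [0.52, 1.52], [0.65, 1.47], [0.78, 1.4], [0.9, 1.33]] end [430.1 256.8] start [400.5 104.4] deg/row -5.16 min r 414.0
```

>>> move_arm --commands '[[[0,0,0],[0,0,0],0],[[-0.5,-0.6,0],[0,0,2.6],0],[[-0.5,-0.6,0],[0,0,2.6],0],[[-0.9,-1.3,0],[0,0,5.2],0]]'

```text
t: 5.8
eef_pos: [497.7, -107.3, 198.4]
tcp_rot: [-3.141, -0.0, 0.394]
ft_force: [-0.1, 0.5, -1.0]
opening: 0.098
grip_force: 30.0
```

>>> move_arm --commands '[[[-0.8,-1.4,0],[0,0,5.2],0],[[-0.66,-1.46,0],[0,0,5.2],0],[[-0.53,-1.52,0],[0,0,5.2],0],[[-0.39,-1.56,0],[0,0,5.2],0],[[-0.25,-1.59,0],[0,0,5.2],0],[[-0.1,-1.6,0],[0,0,5.2],0],[[0.04,-1.6,0],[0,0,5.2],0],[[0.19,-1.59,0],[0,0,5.2],0]]'

```text
t: 6.6
eef_pos: [473.7, -231.8, 198.4]
tcp_rot: [3.139, -0.0, 1.121]
ft_force: [9.1, 2.2, -4.4]
opening: 0.103
grip_force: 30.0
```

>>> move_arm --commands '[[[0.33,-1.57,0],[0,0,5.2],0],[[0.47,-1.54,0],[0,0,5.2],0],[[0.6,-1.49,0],[0,0,5.2],0],[[0.74,-1.43,0],[0,0,5.2],0],[[0.86,-1.36,0],[0,0,5.2],0],[[0.98,-1.27,0],[0,0,5.2],0],[[1.09,-1.18,0],[0,0,5.2],0],[[1.19,-1.08,0],[0,0,5.2],0],[[0.6,-0.5,0],[0,0,2.5],0],[[0,0,0],[0,0,0],0]]'

```text
t: 7.6
eef_pos: [543.8, -344.3, 198.4]
tcp_rot: [3.138, -0.0, 1.889]
ft_force: [6.9, 10.5, 0.8]
opening: 0.1
grip_force: 30.0
```

>>> move_arm --commands '[[[0,0,0],[0,0,0],0.4],[[0,0,0],[0,0,0],0.4],[[0,0,0],[0,0,0],0.4],[[0,0,0],[0,0,0],0.4],[[0,0,3.5],[0,0,0],0.4],[[0,0,3.5],[0,0,0],0.4],[[0,0,3.5],[0,0,0],0.4]]'

```text
t: 8.3
eef_pos: [541.4, -345.4, 304.0]
tcp_rot: [-3.141, -0.0, 1.886]
ft_force: [1.0, -0.5, -0.2]
opening: 0.4
grip_force: 0.0
```

>>> move_arm --commands '[[[-0.42,3.3,0],[0,0,8.4],0.4],[[-0.42,3.3,0],[0,0,8.4],0.4],[[-0.42,3.3,0],[0,0,8.4],0.4],[[-0.42,3.3,0],[0,0,8.4],0.4],[[-0.42,3.3,0],[0,0,8.4],0.4],[[-0.42,3.3,0],[0,0,8.4],0.4],[[-0.42,3.3,0],[0,0,8.4],0.4],[[-0.42,3.3,0],[0,0,8.4],0.4],[[-0.42,3.3,0],[0,0,8.4],0.4],[[-0.42,3.3,0],[0,0,8.4],0.4]]'

```text
t: 9.3
eef_pos: [499.3, -14.3, 302.9]
tcp_rot: [-3.141, 0.0, -2.925]
ft_force: [0.6, -0.5, -0.8]
opening: 0.402
grip_force: 0.0
```

```bash
python3 - <<'E'
from h import *
s=state();print(s['eef_pos'],s['tcp_rot'],s['joints'])
a=read_camera("top");b=read_camera("side")
cv2.imwrite("pics/p5.png",np.hstack([cv2.resize(a[80:330,160:420],(400,384)),cv2.resize(b[40:330,150:450],(400,384))]))
E
```

```text
[499.31989791 -14.28990442 302.91805014] [-3.14141669e+00  4.12132516e-04 -2.92477552e+00] [-1.60915792e-01  2.23739261e-01  1.73148122e+00 -1.24719010e-05
  1.18592419e+00 -1.94852454e+00]
```

View pics/p5.png

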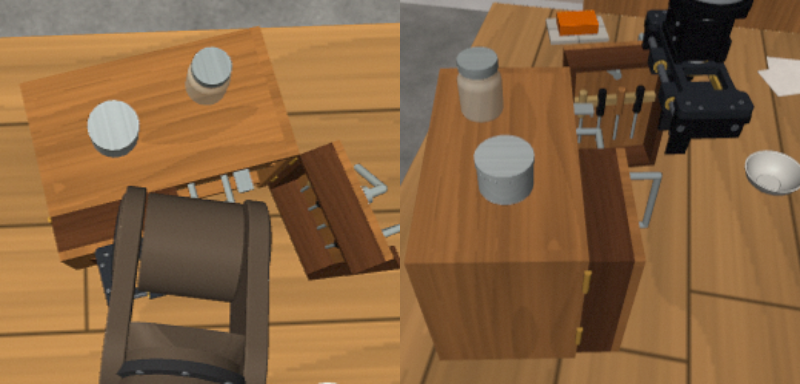

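The right door stands at roughly 100 degrees (its outer edge runs (335,145)→(390,265) in the top crop). The left door is still shut, with the gripper above its handle.

>>> move_arm --commands '[[[0.2,0.1,-3],[0,0,0],0.4],[[0,0,-3],[0,0,0],0.4],[[0,0,-2.5],[0,0,0],0.4],[[0,0,-2],[0,0,0],0.4],[[0,0,0],[0,0,0],0],[[0,0,0],[0,0,0],0],[[0,0,0],[0,0,0],0],[[0,0,0],[0,0,0],0],[[0,0,0],[0,0,0],0]]'

```text
t: 10.3
eef_pos: [501.7, -12.6, 198.7]
tcp_rot: [3.139, 0.002, -2.931]
ft_force: [0.4, 16.2, 5.0]
opening: 0.102
grip_force: 30.0
```

>>> move_arm --commands '[[[-0.7,0.35,0],[0,0,-2.6],0],[[-0.7,0.35,0],[0,0,-2.6],0],[[-1.37,0.84,0],[0,0,-5.2],0],[[-1.29,0.96,0],[0,0,-5.2],0],[[-1.2,1.07,0],[0,0,-5.2],0]]'

```text
t: 10.8
eef_pos: [449.8, 21.9, 198.7]
tcp_rot: [3.141, 0.004, 2.986]
ft_force: [6.9, 7.2, -2.3]
opening: 0.1
grip_force: 30.0
```

>>> move_arm --commands '[[[-1.1,1.17,0],[0,0,-5.2],0],[[-0.99,1.27,0],[0,0,-5.2],0],[[-0.87,1.35,0],[0,0,-5.2],0],[[-0.75,1.42,0],[0,0,-5.2],0],[[-0.62,1.48,0],[0,0,-5.2],0],[[-0.48,1.53,0],[0,0,-5.2],0]]'

```text
t: 11.4
eef_pos: [400.9, 104.0, 198.7]
tcp_rot: [3.141, 0.001, 2.442]
ft_force: [1.2, -0.5, 2.0]
opening: 0.1
grip_force: 30.0
```

>>> move_arm --commands '[[[-0.34,1.57,0],[0,0,-5.2],0],[[-0.2,1.59,0],[0,0,-5.2],0],[[-0.05,1.6,0],[0,0,-5.2],0],[[0.09,1.6,0],[0,0,-5.2],0],[[0.23,1.59,0],[0,0,-5.2],0],[[0.38,1.56,0],[0,0,-5.2],0],[[0.52,1.52,0],[0,0,-5.2],0],[[0.65,1.47,0],[0,0,-5.2],0],[[0.4,0.7,0],[0,0,-2.6],0],[[0,0,0],[0,0,0],0]]'

```text
t: 12.4
eef_pos: [416.8, 237.1, 198.7]
tcp_rot: [-3.14, -0.002, 1.673]
ft_force: [-11.6, 8.1, 9.6]
opening: 0.098
grip_force: 30.0
```

>>> move_arm --commands '[[[0,0,0],[0,0,0],0.4],[[0,0,0],[0,0,0],0.4],[[0,0,0],[0,0,0],0.4],[[0,0,0],[0,0,0],0.4],[[0,0,3.5],[0,0,0],0.4],[[0,0,3.5],[0,0,0],0.4],[[0,0,3.5],[0,0,0],0.4]]'

```text
t: 13.1
eef_pos: [417.8, 235.3, 304.0]
tcp_rot: [-3.141, 0.0, 1.673]
ft_force: [0.2, 1.4, 0.3]
opening: 0.399
grip_force: 0.0
```

>>> move_arm --commands '[[[1.66,-2.16,0],[0,0,-8.4],0],[[1.66,-2.16,0],[0,0,-8.4],0],[[1.66,-2.16,0],[0,0,-8.4],0],[[1.66,-2.16,0],[0,0,-8.4],0],[[1.66,-2.16,0],[0,0,-8.4],0],[[1.66,-2.16,0],[0,0,-8.4],0],[[1.66,-2.16,0],[0,0,-8.4],0],[[1.66,-2.16,0],[0,0,-8.4],0],[[1.66,-2.16,0],[0,0,-8.4],0],[[1.66,-2.16,0],[0,0,-8.4],0]]'

```text
t: 14.1
eef_pos: [584.5, 18.3, 302.6]
tcp_rot: [3.141, 0.0, 0.201]
ft_force: [-0.8, -0.2, 0.4]
opening: 0.004
grip_force: 0.0
```

```bash
python3 - <<'E'
from h import *
s=state();print(s['eef_pos'],s['tcp_rot'])
P=np.array([610.5,-26.1,.2096])
a=read_camera("top");b=read_camera("side")
print(proj("side",T(P,[(-38,50,220),(-38,-50,220)])),proj("side",s['eef_pos']))
cv2.imwrite("pics/p6.png",np.hstack([cv2.resize(a[80:330,130:390],(400,384)),cv2.resize(b[80:230,250:406],(400,384),interpolation=2)]))
E
```

```text
[584.45076737  18.28161033 302.62425978] [3.14146183e+00 5.27892495e-05 2.01201212e-01]
[[305.04951902 186.16377605]
 [299.52024201 147.09497764]] [[296.91363575 151.32780481]]
```

View pics/p6.png

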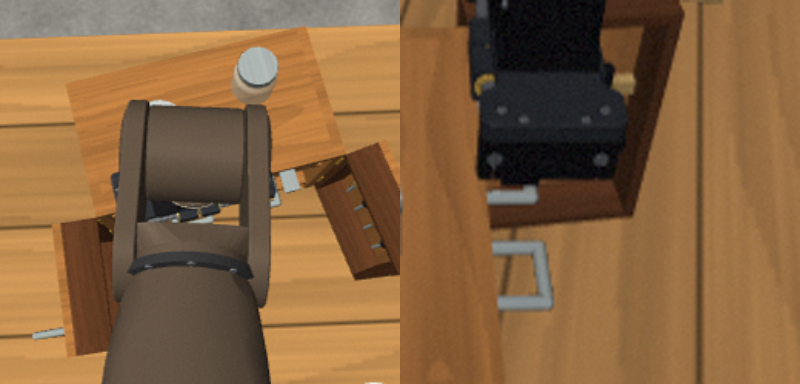

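The left handle shows at about (307,187) in the side view, within about 3 mm of the model, and both doors are wide open. I'll lower the shut fingers behind the bar.

>>> move_arm --commands '[[[-0.1,0,-2.5],[0,0,0.4],0],[[0,0,-2.5],[0,0,0],0],[[0,0,-1.5],[0,0,0],0],[[0,0,-1],[0,0,0],0],[[0,0,-1],[0,0,0],0],[[0,0,-1],[0,0,0],0],[[0,0,-0.7],[0,0,0],0],[[0,0,0],[0,0,0],0]]'

```text
t: 15.0
eef_pos: [582.6, 19.6, 199.9]
tcp_rot: [-3.141, 0.001, 0.215]
ft_force: [-0.8, 0.0, 0.3]
opening: 0.001
grip_force: 0.0
```

>>> move_arm --commands '[[[-0.6,-0.13,0],[0,0,0],0],[[-1.2,-0.25,0],[0,0,0],0],[[-1.2,-0.25,0],[0,0,0],0],[[-1.2,-0.25,0],[0,0,0],0],[[-1.2,-0.25,0],[0,0,0],0],[[-1.2,-0.25,0],[0,0,0],0],[[-1.2,-0.25,0],[0,0,0],0],[[-1.2,-0.25,0],[0,0,0],0],[[-1.2,-0.25,0],[0,0,0],0],[[-0.8,-0.17,0],[0,0,0],0]]'

```text
t: 16.0
eef_pos: [471.6, -3.6, 200.7]
tcp_rot: [-3.141, 0.0, 0.215]
ft_force: [1.6, 0.1, -0.1]
opening: 0.001
grip_force: 1.0
```

>>> move_arm --commands '[[[-0.4,-0.08,0],[0,0,0],0],[[-0.4,-0.08,0],[0,0,0],0],[[-0.3,-0.06,0],[0,0,0],0]]'

```text
t: 16.3
eef_pos: [461.8, -5.7, 200.7]
tcp_rot: [3.142, -0.0, 0.215]
ft_force: [7.3, 1.9, 0.2]
opening: 0.004
grip_force: 4.5
```

>>> move_arm --commands '[[[-0.2,-0.04,0],[0,0,0],0],[[0,0,0],[0,0,0],0]]'

```text
t: 16.5
eef_pos: [461.8, -5.8, 200.9]
tcp_rot: [3.141, -0.005, 0.214]
ft_force: [10.4, 5.7, -4.1]
opening: 0.003
grip_force: 6.1
```

>>> move_arm --commands '[[[0.6,0.12,0],[0,0,0],0],[[0,0,0],[0,0,0],0],[[0,0,3],[0,0,0],0],[[0,0,4],[0,0,0],0],[[0,0,5],[0,0,0],0],[[0,0,5],[0,0,0],0],[[0,0,0],[0,0,0],0]]'

```text
t: 17.2
eef_pos: [467.0, -5.1, 376.4]
tcp_rot: [3.138, -0.008, 0.215]
ft_force: [-0.0, -1.1, 0.2]
opening: 0.002
grip_force: 0.0
```

```bash
python3 - <<'E'
from h import *
s=state();print(s['eef_pos'],s['ft_force'])
a=read_camera("top");b=read_camera("side")
P=[610.5,-26.1,.2096]
print(proj("side",T(P,[(-158,50,220)])))
cv2.imwrite("pics/p7.png",np.hstack([cv2.resize(a[80:330,130:390],(400,384)),cv2.resize(b[80:330,180:440],(400,384),interpolation=2)]))
E
```

```text
[466.9504302   -5.05252163 376.3731902 ] [-0.00491664 -1.13015485  0.22346027]
[[373.22419325 185.36928766]]
```

View pics/p7.png

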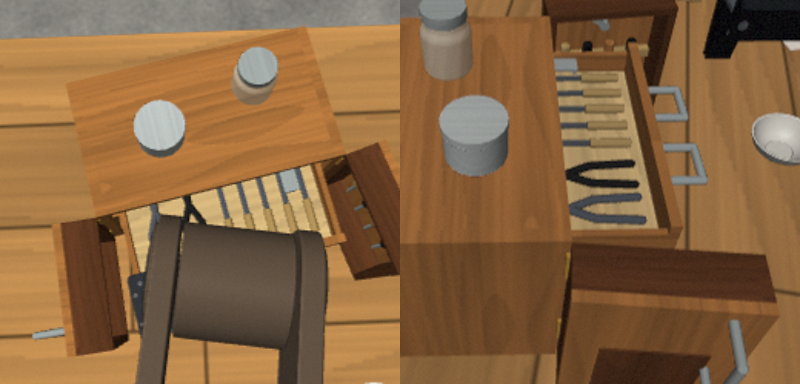

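The tray is fully out: its bar is at about (375,186), against (373,185) expected. Both doors are open past square and the jar and tin look undisturbed.

```bash
python3 -c "
from cell import env
print(env.job_done())"
```

```text
the job is handed in; nothing more can be done
None
```

I opened the latched door, then the lapped door, both past square to the front, and drew the tray out to its stop. The jar and tin look undisturbed, and the job is handed in at about 17 s; the hand-in call gave no pass/fail result.

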